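Take the deep parts basket off its drip hook

TASK

Two wire parts baskets hang on hook stands above the cutting mat. Take the deep one (the one with the taller sides) off its hook, lifting it past the upturned tip before you draw it away and not forcing it against the hook, and set it down gently and upright on the floor of the low open tray. Leave the shallow basket hanging where it is.

Things in the scene. Friction and masses are not known exactly. Their poses are not given: they have to be found in the camera images.
- deep_basket: Deep steel wire basket, 0.15 to 0.31 kg, loose: open box 90 x 90 mm, 70 high; wires from its +y and -y sides carry a flat upright wooden grip plate over its centre, 10 thick (x), 50 wide (y), spanning z = 150 to 218 mm. The plate's underside hangs on the hook. Pinch the plate from above, fingers closing along x. Origin: underside centre; z up; x within 3 degrees of the stand's x.
- shallow_basket: Shallow wire basket of the same make, on an identical second stand: box 90 x 90 mm but only 35 high, grip plate spanning z = 115 to 183 mm. It must stay hanging. Origin: underside centre; z up.
- stand: Fixed stand of the deep basket: foot 110 mm across, post 235 high, 24 wide strip hook from the post along -x. The plate sits in a seat at x = -90, z = 215 mm; the tip before it (x = -105) rises to z = 245: keep fingertips above z = 250. Lift 40 to 60 mm (rim meets hook at 75), then draw over 100 mm along -x. Origin: foot centre on the mat; z up; -x is the hook's open side.
- tray: Fixed low square tray of plain grey plastic on the mat, empty: 190 x 190 mm outside, 180 x 180 inside, floor 5 mm thick, rim 10 mm high. Origin: centre of its underside, on the mat; z up; x and y along its sides.
Things that resemble listed ones, but are neither listed nor needed, are in the scene too. What is shaped like the deep_basket but green or purple is not meant.

How it is judged:
By the outcome, as a careful person would: the job done as asked, in the order asked, and still so for the second after the job is handed in, with the robot touching nothing.
It also fails if it takes over 40 s, if anything falls off the work surface, if the arm or the gripper's body presses on something with over 40 N, if the wrist force passes 120 N, or if a joint passes its speed limit or range.

ROBOT

A 6-joint arm with a two-finger parallel gripper is mounted at the origin on the work surface. World frame = base frame: x ahead of the robot, y to its left, z up, the work surface at z = 0. Lengths are in m, angles in rad, forces in N, time in s.
With the tool pointing down it reaches from about 0.25 to 0.775 m from the base axis. Payload 4 kg.
Tool frame: the origin (TCP) lies at the very end of the fingers, on their centre line; the grasp point (between the pads) lies env.hold_point_z behind it (env.hold_point_z is the distance from the TCP to the grasp point, in m); z points along the fingers, y is the line along which they close (so a half turn about z gives the same grasp; the last joint's range is limited). The gripper opens to 94 mm and grips with 3 to 60 N. Pads are 16 mm wide; open, the fingers measure 119 mm over their backs; the gripper's body (75 mm by 177 mm) begins 78 mm behind the grasp point.
Start: joints at [-1.398, 0.087, 1.371, -0, 1.684, -0.103], TCP at [0.15, -0.529, 0.206] pointing down, gripper open.
Joint ranges: [-3.1, 3.1], [-0.76, 2.03], [0.27, 2.55], [-1.08, 4.22], [0.17, 2.65], [-2.57, 2.57]. Speed limits (rad/s): [2.79, 2.79, 3.14, 3.14, 3.14, 3.14].

INTERFACE

Orientations are given as a unit quaternion [x, y, z, w].
In Python, from bench import monitor, vision, job, env gives the robot as it stands.
- The arm moves only by the shell command python3 -m handwheel 'ROWS' [OPENING]. ROWS is JSON, a list of rows, each an object with "dp": the shift along the tool's x, y, z in units of 25 mm (1.0 is 25 mm), a list of three; "twist": the turn about the tool's z in rad. In form: [{"dp": [tx, ty, tz], "twist": twist}, ...]. A call has 1 to 8 rows; each row is the pose to reach, as a shift and turn from the pose commanded when the call began, along the tool's axes at that moment; what a row does not reach only later rows make up. A row lasts 1/12 s, in which the tool goes at most 41.7 mm and 7.16 degrees, less where a joint would pass 70% of its speed; a pose out of reach is approached as far as the arm can. A call with a gripper value outside its range is refused whole. OPENING is the opening, from 0 (shut) to 1 (fully open), set as the call begins (- or left out, the last holds). The fingers move at their own pace and stop on an object; the grip force is fixed at half the most. Time passes only in rows, so rows that repeat a pose let the fingers close. It gives the time, the measured TCP pose, the force, the opening and the grip force at its end, in the units of the state.
- monitor.get_obs(): the state, without advancing time (a new reading comes with each control period).
- vision.snapshot(name): name is "side" or "top" or "wrist"; returns a dict with "frame" (384x512x3 uint8, red, green, blue), "fov_y" (degrees; the focal length in pixels is half the picture's height over the tangent of half this angle, whatever the lens; pixels are square), "cx", "cy" (the principal point, pixels), "camera_from_world" (4x4, takes a point from world to camera coordinates); the wrist camera has in their place "hand_eye" (4x4, takes a point from camera to tool coordinates, whose origin is the TCP and whose axes are the flange's). Camera axes: x right, y down, z forward; pixel columns grow to the right and rows downward; lengths in m; the calibration is good to about 2 mm. The wrist camera is an equidistant fisheye: a pixel r from the principal point sees the ray r / f radians off the axis. A picture is of the moment at which its call begins: read the wrist's pose just before it. There is no depth.
- job.job_done(): hands the job in; it is judged then, once.
The state is a dict: "time_s": time; "q": joint angles; "qvel": joint speeds; "tau": joint torques, N m; "ee_pos": TCP position; "eef_rot": TCP orientation; "contact_force": force on the tool from outside, world axes, zero at the start; "torque": the same for the moment, N m; "finger_gap": finger opening in m; "grip_force": force on a finger pad.
Only numpy, scipy, OpenCV 4.12 (cv2) and the standard library are available. Lean on these libraries where they do the work, as an engineer would, in place of code of your own. Each camera call takes 0.05 s, during which the arm holds its last target. There are 200 camera calls.

## Working session

There is one attempt and no reset: what is moved stays moved. The work goes in short steps, Python scripts to look and compute and a shell command to move; the robot and the scene stay as the last step left them, time stands still between calls to the robot, and variables do not carry over. Pictures are saved under pics/ and viewed, at most 10 in all, crops included, and the job is handed in when it is done.

```bash
mkdir -p pics
python3 - <<'E'
from bench import monitor, vision, env
import cv2, numpy as np, pickle
o=monitor.get_obs(); print(o, env.hold_point_z)
d={}
for n in("side","top"):
    s=vision.snapshot(n); d[n]=s
    print(n,s["fov_y"],s["cx"],s["cy"],np.round(s["camera_from_world"],3).tolist())
    cv2.imwrite(f"pics/{n}0.png",cv2.resize(s["frame"][:,:,::-1],(800,600)))
pickle.dump(d,open("s0.pkl","wb"))
E
```

```text
{'time_s': 0.0, 'q': array([-1.39804903e+00,  8.79447973e-02,  1.37226770e+00, -4.50731490e-05,
        1.68359862e+00, -1.03134186e-01]), 'qvel': array([-0.00302711,  0.00094677,  0.00022192, -0.00064697, -0.00017763,
        0.00047757]), 'tau': array([ 1.48740787e-05, -3.40186429e+01, -3.02421641e+01,  7.17672310e-02,
        3.30538850e-02, -1.57912750e-04]), 'ee_pos': array([ 0.14968288, -0.52865823,  0.20430295]), 'eef_rot': array([ 9.90500988e-01,  1.37501136e-01, -6.09833152e-05, -1.10778038e-03]), 'contact_force': array([-0.11501364,  0.02260848,  0.48715028]), 'torque': array([-0.00561478, -0.04625731, -0.00424533]), 'grip_force': 0.0, 'finger_gap': 0.0938918277544605} 0.0188
side 50.926529157096425 258.32533425821003 192.8067912461715 [[-0.776, -0.63, 0.011, 0.411], [-0.356, 0.424, -0.833, 0.245], [0.521, -0.65, -0.553, 0.646], [0.0, 0.0, 0.0, 1.0]]
top 46.84807686609527 257.7284411014928 186.85581958132832 [[0.031, -0.999, -0.022, -0.007], [-0.996, -0.029, -0.087, 0.519], [0.086, 0.025, -0.996, 1.137], [0.0, 0.0, 0.0, 1.0]]
```

View pics/side0.png

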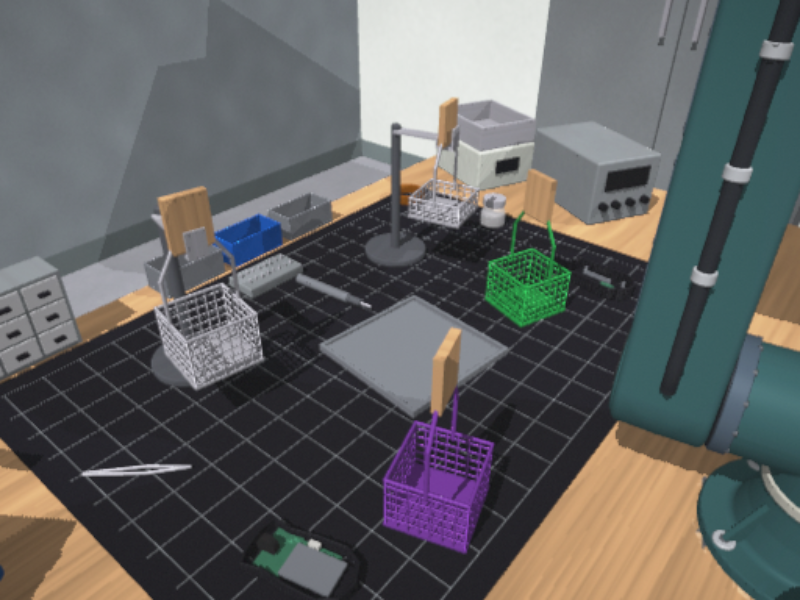

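View pics/top0.png

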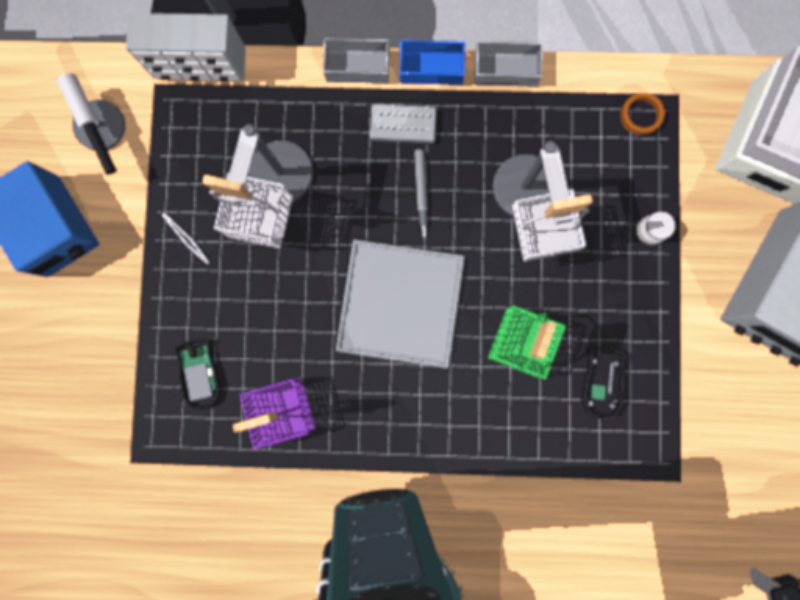

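The white baskets on stands are the two candidates. In the side view they are at (210,335) and (443,200), which correspond to (252,212) and (548,225) in the top view (800x600 pixels). The one on the left is the deep one because its sides are clearly taller. The green and purple baskets are decoys, and the tray is the grey square at (400,303) in the top view.

```bash
cat > h.py <<'E'
import numpy as np, cv2, pickle
def ray(s,p):
    f=s["frame"].shape[0]/2/np.tan(np.radians(s["fov_y"])/2)
    T=np.array(s["camera_from_world"]);R=T[:3,:3]
    d=R.T@np.array([(p[0]-s["cx"])/f,(p[1]-s["cy"])/f,1]);return -R.T@T[:3,3],d/np.linalg.norm(d)
def plane(s,p,z):
    o,d=ray(s,p);return o+d*(z-o[2])/d[2]
def tri(s1,p1,s2,p2):
    o1,d1=ray(s1,p1);o2,d2=ray(s2,p2)
    t=np.linalg.lstsq(np.c_[d1,-d2],o2-o1,rcond=None)[0]
    a,b=o1+t[0]*d1,o2+t[1]*d2;return (a+b)/2,np.linalg.norm(a-b)
E
python3 - <<'E'
from h import *
d=pickle.load(open("s0.pkl","rb"))
def blob(s,roi,lo,hi):
    x0,y0,x1,y1=roi;h=cv2.cvtColor(s["frame"],cv2.COLOR_RGB2HSV)
    m=np.zeros(h.shape[:2],np.uint8);m[y0:y1,x0:x1]=cv2.inRange(h[y0:y1,x0:x1],lo,hi)
    c=max(cv2.findContours(m,0,cv2.CHAIN_APPROX_NONE)[0],key=cv2.contourArea);return c
W=((8,70,70),(25,255,255))
c=blob(d["top"],(120,100,172,140),*W);r=cv2.minAreaRect(c);print("top plate",r,cv2.boxPoints(r).round(1).tolist(),cv2.approxPolyDP(c,1.5,True)[:,0].tolist())
c=blob(d["side"],(95,110,150,170),*W);print("side plate",cv2.minAreaRect(c),cv2.approxPolyDP(c,1.5,True)[:,0].tolist())
c=blob(d["top"],(205,145,305,240),(90,5,110),(130,60,220));r=cv2.minAreaRect(c);print("tray",r)
b=cv2.boxPoints(r)
for z in(0.0,0.01):
  P=[plane(d["top"],p,z) for p in b];print(np.round(P,3).tolist(),np.mean(P,0),[np.linalg.norm(P[i]-P[i-1]).round(3) for i in range(4)])
c=blob(d["side"],(195,185,330,268),(90,5,80),(130,60,220));a=cv2.approxPolyDP(c,4,True)[:,0];print("tray side",a.tolist(),[plane(d["side"],p,0.005).round(3).tolist() for p in a])
a=d["side"]["frame"][112:256,88:188];b=d["top"]["frame"][75:171,120:200]
a=cv2.resize(a,(400,576),interpolation=2);b=cv2.resize(b,(400,480),interpolation=2);b=cv2.copyMakeBorder(b,0,96,0,0,0)
cv2.imwrite("pics/crop0.png",np.hstack([a,b])[:,:,::-1])
E
```

```text
top plate ((144.07664489746094, 119.66423034667969), (32.89276885986328, 10.423162460327148), 19.98310661315918) [[126.80000305175781, 118.9000015258789], [130.39999389648438, 109.0999984741211], [161.3000030517578, 120.4000015258789], [157.8000030517578, 130.1999969482422]] [[129, 113], [130, 118], [138, 123], [155, 126], [160, 124], [154, 118], [133, 111]]
side plate ((119.79412078857422, 141.17648315429688), (39.04823303222656, 32.49977493286133), 75.96376037597656) [[129, 119], [101, 127], [107, 157], [111, 163], [118, 161], [116, 154], [118, 147], [130, 144], [133, 155], [137, 153], [132, 123]]
tray ((255.46002197265625, 194.780029296875), (73.2562484741211, 79.19596099853516), 8.130102157592773)
[[0.406, 0.122, 0.0], [0.617, 0.1, 0.0], [0.594, -0.095, 0.0], [0.385, -0.07, 0.0]] [0.50070091 0.01445001 0.        ] [np.float64(0.194), np.float64(0.212), np.float64(0.197), np.float64(0.211)]
[[0.406, 0.121, 0.01], [0.615, 0.099, 0.01], [0.593, -0.094, 0.01], [0.385, -0.07, 0.01]] [0.5000128  0.01415521 0.01      ] [np.float64(0.192), np.float64(0.21), np.float64(0.195), np.float64(0.209)]
tray side [[328, 221], [266, 189], [204, 220], [263, 266], [274, 259], [275, 229], [288, 208], [296, 210], [293, 247], [315, 236]] [[0.398, -0.086, 0.005], [0.586, -0.1, 0.005], [0.614, 0.09, 0.005], [0.42, 0.12, 0.005], [0.416, 0.091, 0.005], [0.472, 0.014, 0.005], [0.496, -0.069, 0.005], [0.477, -0.074, 0.005], [0.408, 0.037, 0.005], [0.392, -0.022, 0.005]]
```

View pics/crop0.png

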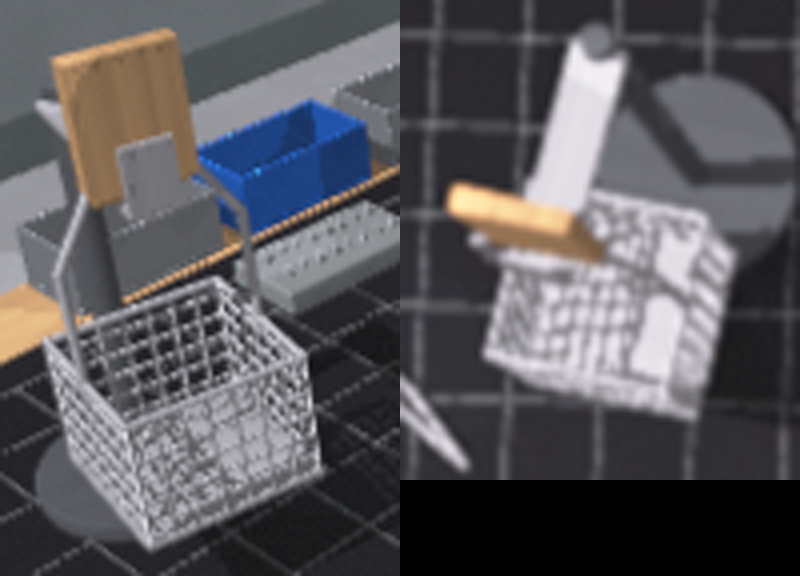

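The crop shows the left basket with deep sides, hanging on its hook. The plate's top is at side crop (52..176, 58..30) and top crop (450..580, 185..215), and the hook's open side faces −x (downwards in the top view). The deep basket is confirmed.

Run:
```python
from h import *
d=pickle.load(open("s0.pkl","rb"));S,T=d["side"],d["top"]
L=tri(S,(101,126.5),T,(130.5,113));R=tri(S,(131,119.5),T,(155,118));print(L,R)
m=(L[0]+R[0])/2;v=L[0]-R[0];print(m,np.linalg.norm(v),"y-axis yaw",np.degrees(np.arctan2(-v[0],v[1])))
# hook strip edges in the top view, z 0.235
a=plane(T,(158,83),.235);b=plane(T,(150,110),.235);print("post/hook",a,b,np.degrees(np.arctan2(*(a-b)[[1,0]])))
print("foot",plane(T,(180,108),0.01))
q=np.array([0.990501,0.1375011,-6e-5,-0.0011]);from scipy.spatial.transform import Rotation as Ro
print(Ro.from_quat(q).as_matrix().round(3))
```

```text
(array([0.64165399, 0.26861614, 0.28516602]), np.float64(0.0009033378191047259)) (array([0.6329085 , 0.21781018, 0.28304276]), np.float64(0.0010180743809642728))
[0.63728125 0.24321316 0.28410439] 0.051596872422752356 y-axis yaw -9.766895652888541
post/hook [0.72280741 0.22840523 0.235     ] [0.66217951 0.24288717 0.235     ] -13.434277007113542
foot [0.72761488 0.22470825 0.01      ]
[[ 0.962  0.272 -0.   ]
 [ 0.272 -0.962  0.002]
 [ 0.    -0.002 -1.   ]]
```

```bash
cat > go.py <<'E'
import sys,numpy as np
from bench import monitor
from scipy.spatial.transform import Rotation as R
# usage: go.py x y z [yaw_deg of tool y]
o=monitor.get_obs();M=R.from_quat(o["eef_rot"]).as_matrix();a=list(map(float,sys.argv[1:]))
y=np.degrees(np.arctan2(M[1,1],M[0,1]))
print("t",o["time_s"].__round__(2),"pos",o["ee_pos"].round(4),"yaw",y.round(2),"gap",round(o["finger_gap"],4),"F",o["contact_force"].round(1),"grip",round(o["grip_force"],1))
print("dp",(M.T@(np.array(a[:3])-o["ee_pos"])/0.025).round(3),"twist",-np.radians((a[3]-y+180)%360-180).round(4) if len(a)>3 else "")
E
python3 -m handwheel '[{"dp":[0,0,-6.4],"twist":-0.1},{"dp":[0,0,-6.4],"twist":-0.2},{"dp":[0,0,-6.4],"twist":-0.3},{"dp":[0,0,-6.4],"twist":-0.4},{"dp":[0,0,-6.4],"twist":-0.5},{"dp":[0,0,-6.4],"twist":-0.6},{"dp":[0,0,-6.4],"twist":-0.7},{"dp":[0,0,-6.4],"twist":-0.8}]' 1
python3 go.py 0.637 0.243 0.36 -11.5
```

```text
time_s: 0.77
ee_pos: [0.1498, -0.5292, 0.3651]
eef_rot: [0.858, 0.514, 0.0, -0.0]
contact_force: [0.5, 0.3, 0.1]
finger_gap: 0.0941
grip_force: 0.0
t 0.77 pos [ 0.1498 -0.5292  0.3651] yaw -28.08 gap 0.0941 F [0.5 0.3 0.1] grip 0.0
dp [36.426  2.658  0.222] twist -0.2893
```

```bash
python3 -m handwheel '[{"dp":[1.5,0.11,0],"twist":-0.1},{"dp":[3,0.22,0],"twist":-0.2},{"dp":[4.5,0.33,0],"twist":-0.29},{"dp":[6,0.44,0],"twist":-0.29},{"dp":[7.5,0.55,0],"twist":-0.29},{"dp":[9,0.66,0],"twist":-0.29},{"dp":[10.5,0.77,0],"twist":-0.29},{"dp":[12,0.88,0],"twist":-0.29}]'
python3 go.py 0.637 0.243 0.36 -11.5
```

```text
time_s: 1.43
ee_pos: [0.3121, -0.2739, 0.3651]
eef_rot: [0.776, 0.631, 0.0, -0.0]
contact_force: [0.9, 0.3, 0.8]
finger_gap: 0.094
grip_force: 0.0
t 1.43 pos [ 0.3121 -0.2739  0.3651] yaw -11.77 gap 0.094 F [0.9 0.3 0.8] grip 0.0
dp [22.894  8.505  0.207] twist -0.0048
```

```bash
python3 -m handwheel '[{"dp":[1.4,0.52,0],"twist":0},{"dp":[2.8,1.04,0],"twist":0},{"dp":[4.2,1.56,0],"twist":0},{"dp":[5.6,2.08,0],"twist":0},{"dp":[7,2.6,0],"twist":0},{"dp":[8.4,3.12,0],"twist":0},{"dp":[9.8,3.64,0],"twist":0},{"dp":[11.2,4.16,0],"twist":0}]'
python3 -m handwheel '[{"dp":[1.4,0.52,0],"twist":0},{"dp":[2.8,1.04,0],"twist":0},{"dp":[4.2,1.56,0],"twist":0},{"dp":[5.6,2.08,0],"twist":0},{"dp":[7,2.6,0],"twist":0},{"dp":[8.4,3.12,0],"twist":0},{"dp":[9,3.34,0],"twist":0},{"dp":[9,3.34,0],"twist":0}]'
python3 go.py 0.637 0.243 0.36 -11.5
python3 - <<'E'
from bench import monitor, vision
import cv2, numpy as np, pickle
o=monitor.get_obs();s=vision.snapshot("wrist");pickle.dump((o,s),open("w1.pkl","wb"))
print(s["fov_y"],s["cx"],s["cy"],np.round(s["hand_eye"],4).tolist())
cv2.imwrite("pics/w1.png",cv2.resize(s["frame"][:,:,::-1],(800,600)))
E
```

```text
time_s: 2.1
ee_pos: [0.4709, -0.0208, 0.3651]
eef_rot: [0.776, 0.631, -0.0, -0.0]
contact_force: [1.5, -0.6, 0.0]
finger_gap: 0.0938
grip_force: 0.0
time_s: 2.77
ee_pos: [0.599, 0.1838, 0.362]
eef_rot: [0.774, 0.633, -0.002, -0.001]
contact_force: [0.7, 0.6, -0.4]
finger_gap: 0.0939
grip_force: 0.0
t 2.77 pos [0.599  0.1838 0.362 ] yaw -11.5 gap 0.0939 F [ 0.7  0.6 -0.4] grip 0.0
dp [2.622 1.017 0.073] twist 0.0
65.70646984690485 255.1039139088785 196.20173303176293 [[-0.0003, -0.9626, -0.271, 0.0787], [1.0, -0.0003, -0.0, -0.0004], [-0.0001, -0.271, 0.9626, -0.179], [0.0, 0.0, 0.0, 1.0]]
```

View pics/w1.png

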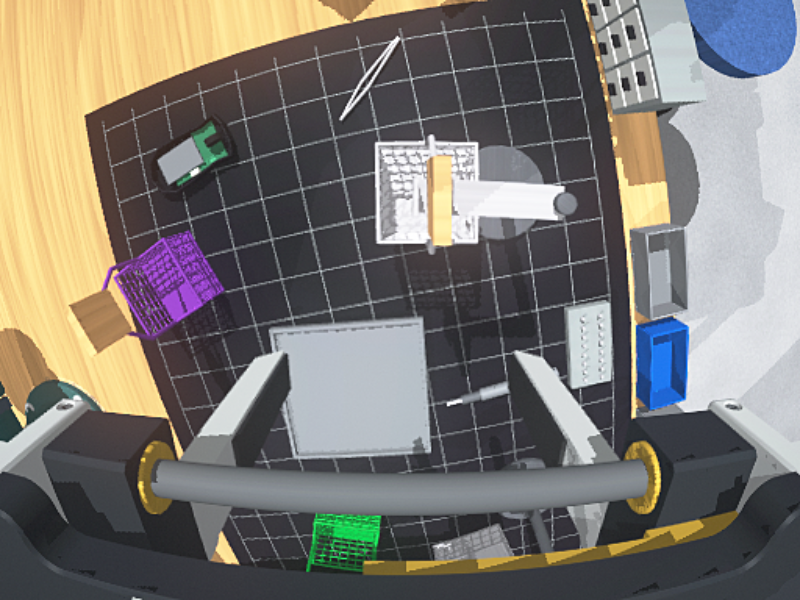

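The wrist view shows the deep basket with its plate nearly edge-on at (440,200), the hook running right to the post at (565,203), and the tray at (350,388). I'll compute the plate's centre and yaw from this.

```bash
cat >> h.py <<'E'
from scipy.spatial.transform import Rotation as Ro
def wray(o,s,p):
    f=192/np.tan(np.radians(s["fov_y"])/2);v=np.array([p[0]-s["cx"],p[1]-s["cy"]]);r=np.linalg.norm(v);t=r/f
    H=np.array(s["hand_eye"]);M=Ro.from_quat(o["eef_rot"]).as_matrix()
    d=H[:3,:3]@np.r_[np.sin(t)*v/r,np.cos(t)];return M@H[:3,3]+o["ee_pos"],M@d
def wplane(o,s,p,z):
    c,d=wray(o,s,p);return c+d*(z-c[2])/d[2]
E
python3 - <<'E'
from h import *
o,s=pickle.load(open("w1.pkl","rb"))
h=cv2.cvtColor(s["frame"],cv2.COLOR_RGB2HSV)
m=np.zeros(h.shape[:2],np.uint8);x0,y0,x1,y1=260,90,305,170;m[y0:y1,x0:x1]=cv2.inRange(h[y0:y1,x0:x1],(8,70,70),(28,255,255))
for y in(105,115,125,135,145,152):
    c=np.flatnonzero(m[y]);print(y,[(int(x),int(h[y,x,2]),int(h[y,x,1])) for x in c])
c=max(cv2.findContours(m,0,1)[0],key=cv2.contourArea);r=cv2.minAreaRect(c);print(r)
P=[wplane(o,s,p,.284) for p in cv2.boxPoints(r)];print(np.round(P,4).tolist())
for z in(.0,.005):
    pass
# tray corners
t=np.array([(272,328),(421,318),(430,450)])*.64;print([wplane(o,s,p,.01).round(3).tolist() for p in t])
# hook strip centre line
hk=[(475,196),(545,201)];Q=[wplane(o,s,np.array(p)*.64,.235) for p in hk];v=Q[1]-Q[0];print("hook",np.round(Q,3).tolist(),np.degrees(np.arctan2(v[1],v[0])))
E
```

```text
105 [(273, 188, 100), (274, 208, 119), (275, 160, 102), (276, 169, 104), (277, 244, 114), (278, 255, 89), (279, 254, 91), (280, 253, 94), (281, 253, 92), (282, 253, 93), (283, 253, 93), (284, 253, 91), (285, 253, 90), (286, 253, 90), (287, 254, 94), (288, 252, 101)]
115 [(274, 204, 119), (275, 210, 119), (276, 153, 95), (277, 228, 113), (278, 255, 96), (279, 252, 97), (280, 251, 98), (281, 251, 100), (282, 251, 99), (283, 251, 97), (284, 251, 97), (285, 251, 101), (286, 252, 98), (287, 254, 99), (288, 250, 101)]
125 [(274, 197, 120), (275, 202, 117), (276, 196, 118), (277, 255, 89), (280, 255, 70), (281, 255, 71), (283, 255, 70), (284, 255, 71), (285, 255, 73), (286, 255, 71), (288, 255, 78)]
135 [(274, 206, 109), (275, 197, 114), (276, 192, 110), (277, 254, 103), (278, 255, 83), (279, 255, 80), (280, 254, 80), (281, 254, 80), (282, 254, 79), (283, 254, 81), (284, 254, 82), (285, 254, 79), (286, 255, 81), (287, 255, 80)]
145 [(274, 203, 108), (275, 197, 115), (276, 191, 109), (277, 254, 109), (278, 255, 82), (279, 255, 78), (280, 255, 78), (281, 255, 82), (282, 255, 79), (283, 255, 80), (284, 255, 78), (285, 255, 80), (286, 255, 80), (287, 255, 82), (288, 255, 90)]
152 [(276, 189, 125), (277, 242, 117), (278, 255, 96), (279, 254, 90), (280, 253, 94), (281, 253, 95), (282, 253, 95), (283, 253, 95), (284, 253, 95), (285, 253, 95), (286, 253, 95), (287, 254, 99), (288, 252, 94)]
((280.4999694824219, 128.0), (57.99999237060547, 14.999998092651367), 90.0)
[[0.6316, 0.2712, 0.284], [0.6443, 0.2689, 0.284], [0.6348, 0.2192, 0.284], [0.6219, 0.2217, 0.284]]
[[0.424, 0.118, 0.01], [0.606, 0.095, 0.01], [0.584, -0.091, 0.01]]
hook [[0.661, 0.241, 0.235], [0.708, 0.229, 0.235]] -13.370376187201451
```

```bash
python3 go.py 0.635 0.245 0.345 -11.3
python3 -m handwheel '[{"dp":[1.3,0.45,0.1],"twist":0},{"dp":[2.65,0.92,0.5],"twist":0},{"dp":[2.65,0.92,0.65],"twist":0},{"dp":[2.65,0.92,0.65],"twist":0},{"dp":[2.65,0.92,0.65],"twist":0}]'
python3 go.py 0.635 0.245 0.256 -11.3
python3 - <<'E'
from h import *
from bench import monitor, vision
o=monitor.get_obs();s=vision.snapshot("wrist");pickle.dump((o,s),open("w2.pkl","wb"))
cv2.imwrite("pics/w2.png",cv2.resize(s["frame"][:,:,::-1],(800,600)))
E
```

```text
t 2.82 pos [0.5983 0.1819 0.3631] yaw -11.61 gap 0.0941 F [-1.  -0.1 -0.4] grip 0.0
dp [2.769 0.931 0.714] twist -0.0054
time_s: 3.23
ee_pos: [0.6335, 0.2392, 0.3492]
eef_rot: [0.776, 0.631, -0.001, 0.0]
contact_force: [-0.1, -0.3, -0.1]
finger_gap: 0.0938
grip_force: 0.0
t 3.23 pos [0.6335 0.2392 0.3492] yaw -11.82 gap 0.0938 F [-0.1 -0.3 -0.1] grip 0.0
dp [0.243 0.013 3.728] twist -0.0091
```

View pics/w2.png

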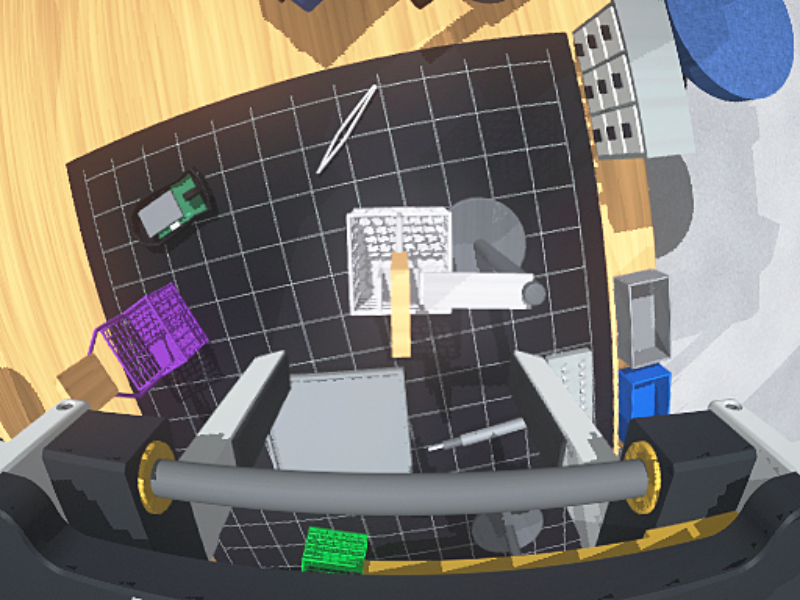

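The plate's top is now at about (400,315), midway between the fingertips. Next I'll triangulate it against the first wrist view.

Run:
```python
from h import *
o,s=pickle.load(open("w2.pkl","rb"));o1,s1=pickle.load(open("w1.pkl","rb"))
h=cv2.cvtColor(s["frame"],cv2.COLOR_RGB2HSV)
m=np.zeros(h.shape[:2],np.uint8);x0,y0,x1,y1=240,155,275,235;m[y0:y1,x0:x1]=cv2.inRange(h[y0:y1,x0:x1],(8,60,70),(28,255,255))
for y in range(158,232,6):
    c=np.flatnonzero(m[y]);print(y,c.min() if len(c) else 0,c.max() if len(c) else 0,h[y,254:258,2])
# near (-y) end centre of top face: w1 row ~ 157, w2 bottom edge
b=np.flatnonzero(m[:,256]).max()+.5
c=np.flatnonzero(m[b.astype(int)-5]);e2=(c.mean()+.0,b);print("end",e2)
r1=np.flatnonzero(cv2.inRange(cv2.cvtColor(s1["frame"],cv2.COLOR_RGB2HSV),(8,70,70),(28,255,255))[90:170,283]).max()+90.5
p1=(282.5,r1);print(p1)
(a,da),(c,dc)=wray(o1,s1,p1),wray(o,s,e2)
t=np.linalg.lstsq(np.c_[da,-dc],c-a,rcond=None)[0];print("tri",a+t[0]*da,c+t[1]*dc)
print("end@.284",wplane(o,s,e2,.284),wplane(o1,s1,p1,.284))
```

```text
158 0 0 [237 248 246 204]
164 250 260 [229 229 229 230]
170 250 260 [230 230 231 228]
176 250 261 [255 255 255 255]
182 251 262 [255 255 255 255]
188 251 262 [254 254 254 254]
194 251 261 [254 254 254 254]
200 251 261 [255 255 255 255]
206 250 262 [254 254 254 254]
212 250 262 [253 253 254 253]
218 251 262 [254 254 254 254]
224 250 262 [252 252 252 252]
230 0 0 [57 62 66 64]
end (np.float64(256.0), np.float64(228.5))
(282.5, np.float64(155.5))
tri [0.62998362 0.22238555 0.29014774] [0.63033307 0.22218442 0.29019934]
end@.284 [0.62983388 0.21972676 0.284     ] [0.63034635 0.22143864 0.284     ]
```

```bash
python3 -m handwheel '[{"dp":[0.26,0.02,1],"twist":-0.008},{"dp":[0.26,0.02,2],"twist":-0.008},{"dp":[0.26,0.02,2.8],"twist":-0.008},{"dp":[0.26,0.02,3.4],"twist":-0.008},{"dp":[0.26,0.02,3.65],"twist":-0.008},{"dp":[0.26,0.02,3.65],"twist":-0.008},{"dp":[0.26,0.02,3.65],"twist":-0.008}]'
python3 go.py 0.635 0.245 0.257 -11.3
```

```text
time_s: 3.87
ee_pos: [0.6359, 0.2461, 0.2602]
eef_rot: [0.774, 0.634, 0.001, 0.001]
contact_force: [0.2, 0.2, 0.2]
finger_gap: 0.0941
grip_force: 0.0
t 3.87 pos [0.6359 0.2461 0.2602] yaw -11.35 gap 0.0941 F [0.2 0.2 0.2] grip 0.0
dp [-0.05  -0.026  0.126] twist -0.0009
```

```bash
python3 -m handwheel '[{"dp":[0,-0.02,0.1],"twist":0},{"dp":[0,-0.02,0.1],"twist":0},{"dp":[0,-0.02,0.1],"twist":0}]'
python3 -m handwheel '[{"dp":[0,0,0],"twist":0},{"dp":[0,0,0],"twist":0},{"dp":[0,0,0],"twist":0},{"dp":[0,0,0],"twist":0},{"dp":[0,0,0],"twist":0},{"dp":[0,0,0],"twist":0},{"dp":[0,0,0],"twist":0},{"dp":[0,0,0],"twist":0}]' 0
python3 go.py 0.635 0.245 0.257 -11.3
```

```text
time_s: 4.12
ee_pos: [0.6356, 0.2471, 0.2568]
eef_rot: [0.773, 0.634, 0.001, 0.0]
contact_force: [-0.2, 0.5, 0.5]
finger_gap: 0.094
grip_force: 0.0
time_s: 4.78
ee_pos: [0.6353, 0.2471, 0.2554]
eef_rot: [0.773, 0.634, -0.0, 0.0]
contact_force: [-0.1, 0.2, -0.5]
finger_gap: 0.0444
grip_force: 0.0
t 4.78 pos [0.6353 0.2471 0.2554] yaw -11.29 gap 0.0444 F [-0.1  0.2 -0.5] grip 0.0
dp [-0.085  0.004 -0.064] twist 0.0003
```

```bash
python3 -m handwheel '[{"dp":[0,0,0],"twist":0},{"dp":[0,0,0],"twist":0},{"dp":[0,0,0],"twist":0},{"dp":[0,0,0],"twist":0},{"dp":[0,0,0],"twist":0},{"dp":[0,0,0],"twist":0},{"dp":[0,0,0],"twist":0},{"dp":[0,0,0],"twist":0}]'
python3 go.py 0.635 0.245 0.257 -11.3
```

```text
time_s: 5.45
ee_pos: [0.6354, 0.2471, 0.2555]
eef_rot: [0.773, 0.634, 0.0, 0.0]
contact_force: [0.1, -0.2, 0.8]
finger_gap: 0.0096
grip_force: 30.0
t 5.45 pos [0.6354 0.2471 0.2555] yaw -11.29 gap 0.0096 F [ 0.1 -0.2  0.8] grip 30.0
dp [-0.086 -0.    -0.062] twist 0.0002
```

Gripped at 30 N with negligible side force. Next is a slow 50 mm lift.

```bash
python3 -m handwheel '[{"dp":[0,0,-0.1],"twist":0},{"dp":[0,0,-0.3],"twist":0},{"dp":[0,0,-0.6],"twist":0},{"dp":[0,0,-1],"twist":0},{"dp":[0,0,-1.4],"twist":0},{"dp":[0,0,-1.8],"twist":0},{"dp":[0,0,-2],"twist":0},{"dp":[0,0,-2],"twist":0}]'
python3 -m handwheel '[{"dp":[0,0,0],"twist":0},{"dp":[0,0,0],"twist":0}]'
python3 go.py 0.635 0.245 0.305 -11.3
python3 - <<'E'
from h import *
from bench import vision
f=[vision.snapshot("wrist")["frame"],vision.snapshot("side")["frame"]]
f=[cv2.resize(f[0],(400,300)),cv2.resize(f[1][60:260,60:327],(400,300))]
cv2.imwrite("pics/lift.png",np.hstack(f)[:,:,::-1])
E
```

```text
time_s: 6.12
ee_pos: [0.636, 0.2473, 0.3085]
eef_rot: [0.773, 0.634, 0.002, 0.001]
contact_force: [0.6, -0.4, -1.6]
finger_gap: 0.0099
grip_force: 30.0
time_s: 6.28
ee_pos: [0.6352, 0.2471, 0.3049]
eef_rot: [0.773, 0.634, -0.0, -0.0]
contact_force: [-0.3, 0.2, -2.2]
finger_gap: 0.0095
grip_force: 30.0
t 6.28 pos [0.6352 0.2471 0.3049] yaw -11.29 gap 0.0095 F [-0.3  0.2 -2.2] grip 30.0
dp [-0.082  0.006 -0.004] twist 0.0002
```

View pics/lift.png

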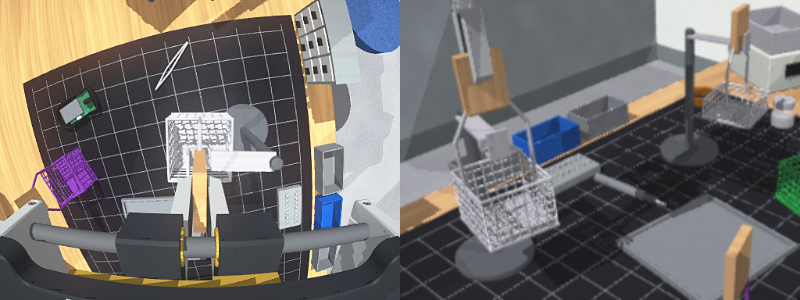

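Lifted 50 mm and hanging level at about 2.2 N, with the plate above the tip. In the side half the other basket is still on its hook. Now I'll draw it along −x.

```bash
python3 -m handwheel '[{"dp":[0,-0.2,0],"twist":0},{"dp":[0,-0.7,0],"twist":0},{"dp":[0.03,-1.4,0],"twist":0},{"dp":[0.05,-2.2,0],"twist":0},{"dp":[0.06,-3.1,0],"twist":0},{"dp":[0.08,-4,0],"twist":0},{"dp":[0.1,-4.7,0],"twist":0},{"dp":[0.1,-5.2,0],"twist":0}]'
python3 -m handwheel '[{"dp":[0,0,0],"twist":0},{"dp":[0,0,0],"twist":0},{"dp":[0,0,0],"twist":0}]'
python3 go.py 0.503 0.0125 0.29 -7
```

```text
time_s: 7.05
ee_pos: [0.5061, 0.2755, 0.3057]
eef_rot: [0.773, 0.635, -0.0, -0.0]
contact_force: [0.2, 1.1, -2.9]
finger_gap: 0.0096
grip_force: 30.0
time_s: 7.3
ee_pos: [0.5087, 0.2748, 0.3052]
eef_rot: [0.773, 0.634, 0.0, 0.0]
contact_force: [-0.5, 0.3, -1.8]
finger_gap: 0.0097
grip_force: 30.0
t 7.3 pos [0.5087 0.2748 0.3052] yaw -11.3 gap 0.0097 F [-0.5  0.3 -1.8] grip 30.0
dp [-10.333   1.832   0.613] twist -0.0751
```

```bash
python3 -m handwheel '[{"dp":[-0.4,0.07,0],"twist":-0.01},{"dp":[-1.2,0.21,0],"twist":-0.02},{"dp":[-2.2,0.4,0],"twist":-0.03},{"dp":[-3.3,0.6,0],"twist":-0.04},{"dp":[-4.4,0.8,0],"twist":-0.05},{"dp":[-5.5,1,0],"twist":-0.06},{"dp":[-6.6,1.2,0],"twist":-0.07},{"dp":[-7.6,1.4,0],"twist":-0.075}]'
python3 -m handwheel '[{"dp":[-1,0.15,0],"twist":0},{"dp":[-1.8,0.25,0],"twist":0},{"dp":[-2.4,0.3,0],"twist":0},{"dp":[-2.7,0.24,0],"twist":0},{"dp":[-2.75,0.24,0],"twist":0},{"dp":[-2.75,0.24,0],"twist":0},{"dp":[-2.75,0.24,0],"twist":0}]'
python3 go.py 0.503 0.0125 0.2 -7
python3 - <<'E'
from h import *
from bench import monitor,vision
d={n:vision.snapshot(n) for n in("side","top")};pickle.dump(d,open("s3.pkl","wb"))
f=[cv2.resize(d["top"]["frame"][90:282,120:376],(400,300)),cv2.resize(d["side"]["frame"][80:290,150:430],(400,300))]
cv2.imwrite("pics/over.png",np.hstack(f)[:,:,::-1])
E
```

```text
time_s: 7.97
ee_pos: [0.506, 0.0796, 0.305]
eef_rot: [0.749, 0.662, -0.0, 0.0]
contact_force: [0.0, -0.7, -2.7]
finger_gap: 0.0098
grip_force: 30.0
time_s: 8.55
ee_pos: [0.5033, 0.0134, 0.3054]
eef_rot: [0.749, 0.663, 0.0, -0.0]
contact_force: [0.7, -0.0, -2.0]
finger_gap: 0.0095
grip_force: 30.0
t 8.55 pos [0.5033 0.0134 0.3054] yaw -6.96 gap 0.0095 F [ 0.7 -0.  -2. ] grip 30.0
dp [-0.04  -0.006  4.215] twist 0.0007
```

View pics/over.png

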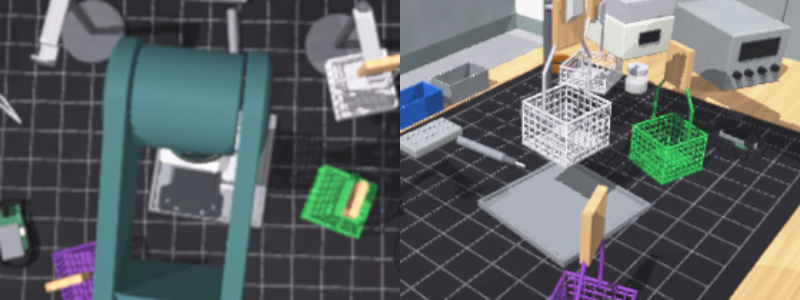

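The basket hangs level and centred over the tray; in the side half its near bottom corner is at (567,165). I'll check its underside height from that corner while descending to about 15 mm above the floor.

```bash
python3 - <<'E'
from h import *
s=pickle.load(open("s3.pkl","rb"))["side"]
o,d=ray(s,(266.9,195.5));v=np.array([.464,.064]);t=((v-o[:2])@d[:2])/(d[:2]@d[:2]);print(o+t*d)
E
python3 -m handwheel '[{"dp":[0,0,0.3],"twist":0},{"dp":[0,0,0.9],"twist":0},{"dp":[0,0,1.6],"twist":0},{"dp":[0,0,2.3],"twist":0},{"dp":[0,0,2.9],"twist":0},{"dp":[0,0,3.4],"twist":0},{"dp":[0,0,3.7],"twist":0},{"dp":[0,0,3.7],"twist":0}]'
python3 -m handwheel '[{"dp":[0,0,0.05],"twist":0},{"dp":[0,0,0.1],"twist":0},{"dp":[0,0,0.15],"twist":0},{"dp":[0,0,0.2],"twist":0}]'
python3 go.py 0.503 0.0125 0.195 -7
```

```text
[0.46026656 0.06116505 0.12276009]
time_s: 9.32
ee_pos: [0.5019, 0.0133, 0.2106]
eef_rot: [0.749, 0.663, -0.001, -0.001]
contact_force: [-0.8, 0.8, -1.6]
finger_gap: 0.0099
grip_force: 30.0
time_s: 9.65
ee_pos: [0.5036, 0.0128, 0.2089]
eef_rot: [0.749, 0.663, 0.001, 0.001]
contact_force: [-0.0, -0.5, -2.4]
finger_gap: 0.0097
grip_force: 30.0
t 9.65 pos [0.5036 0.0128 0.2089] yaw -6.99 gap 0.0097 F [-0.  -0.5 -2.4] grip 30.0
dp [-0.015 -0.023  0.554] twist 0.0001
```

```bash
python3 -m handwheel '[{"dp":[0,0,0.06],"twist":0},{"dp":[0,0,0.12],"twist":0},{"dp":[0,0,0.18],"twist":0},{"dp":[0,0,0.24],"twist":0},{"dp":[0,0,0.3],"twist":0},{"dp":[0,0,0.36],"twist":0},{"dp":[0,0,0.4],"twist":0},{"dp":[0,0,0.4],"twist":0}]'
python3 -m handwheel '[{"dp":[0,0,0.02],"twist":0},{"dp":[0,0,0.04],"twist":0},{"dp":[0,0,0.06],"twist":0},{"dp":[0,0,0.06],"twist":0}]'
```

```text
time_s: 10.32
ee_pos: [0.5029, 0.0129, 0.1976]
eef_rot: [0.749, 0.663, -0.0, -0.0]
contact_force: [0.7, -0.3, -2.2]
finger_gap: 0.0094
grip_force: 30.0
time_s: 10.65
ee_pos: [0.503, 0.0128, 0.1964]
eef_rot: [0.749, 0.663, -0.0, 0.0]
contact_force: [1.1, -0.3, -2.2]
finger_gap: 0.0098
grip_force: 30.0
```

```bash
python3 -m handwheel '[{"dp":[0,0,0.02],"twist":0},{"dp":[0,0,0.04],"twist":0},{"dp":[0,0,0.06],"twist":0},{"dp":[0,0,0.06],"twist":0}]' | grep -E 'pos|force'
python3 -m handwheel '[{"dp":[0,0,0.02],"twist":0},{"dp":[0,0,0.04],"twist":0},{"dp":[0,0,0.04],"twist":0}]' | grep -E 'pos|force'
```

```text
ee_pos: [0.5032, 0.0128, 0.1955]
contact_force: [-0.4, 0.9, -0.3]
grip_force: 30.0
ee_pos: [0.5032, 0.0128, 0.1955]
contact_force: [-1.0, 0.2, 5.0]
grip_force: 30.0
```

It's seated on the floor. I'll ease off the slight press, open the gripper and retreat upwards.

```bash
python3 -m handwheel '[{"dp":[0,0,-0.03],"twist":0},{"dp":[0,0,-0.03],"twist":0}]' | grep -E 'pos|force'
python3 -m handwheel '[{"dp":[0,0,0],"twist":0},{"dp":[0,0,0],"twist":0},{"dp":[0,0,0],"twist":0},{"dp":[0,0,0],"twist":0},{"dp":[0,0,0],"twist":0},{"dp":[0,0,0],"twist":0},{"dp":[0,0,0],"twist":0},{"dp":[0,0,0],"twist":0}]' 0.6
python3 -m handwheel '[{"dp":[0,0,-0.2],"twist":0},{"dp":[0,0,-0.6],"twist":0},{"dp":[0,0,-1.2],"twist":0},{"dp":[0,0,-2],"twist":0},{"dp":[0,0,-3],"twist":0},{"dp":[0,0,-4],"twist":0},{"dp":[0,0,-5],"twist":0},{"dp":[0,0,-5],"twist":0}]'
python3 -m handwheel '[{"dp":[0,0,0],"twist":0},{"dp":[0,0,0],"twist":0},{"dp":[0,0,0],"twist":0}]' |grep -E 'pos|force'
python3 - <<'E'
from h import *
from bench import vision
d={n:vision.snapshot(n) for n in("side","wrist")}
f=[cv2.resize(d["wrist"]["frame"],(400,300)),cv2.resize(d["side"]["frame"][60:285,130:430],(400,300))]
cv2.imwrite("pics/end.png",np.hstack(f)[:,:,::-1])
E
```

```text
ee_pos: [0.5032, 0.0129, 0.1955]
contact_force: [-1.0, 0.1, 4.5]
grip_force: 30.0
time_s: 12.07
ee_pos: [0.5031, 0.0128, 0.1946]
eef_rot: [0.749, 0.663, -0.0, -0.0]
contact_force: [0.2, 0.3, 0.0]
finger_gap: 0.0559
grip_force: 0.0
time_s: 12.73
ee_pos: [0.5048, 0.0127, 0.327]
eef_rot: [0.749, 0.663, 0.004, 0.004]
contact_force: [-0.4, 0.2, 0.7]
finger_gap: 0.0565
grip_force: 0.0
ee_pos: [0.5025, 0.0129, 0.3181]
contact_force: [-0.2, -0.5, -0.1]
grip_force: 0.0
```

View pics/end.png

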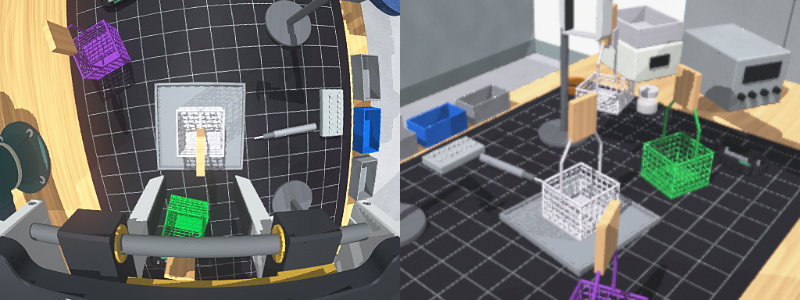

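The deep basket stands upright in the middle of the tray, at (200,132) in the wrist half and (580,200) in the side half. The shallow one still hangs at (605,92), and the gripper is clear.

```bash
python3 -c "
from bench import job; print(job.job_done())"
```

```text
the job is handed in; nothing more can be done
None
```

The deep basket was lifted off its hook and stands upright on the tray floor, the shallow one still hangs on its stand, and the job was handed in at about 13 s of the 40 s allowed.

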